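# Pin the shaft of the kraft-paper dispenser and lock the linchpin's ring

### The job

A new roll is on the kraft-paper dispenser: take the linchpin out of the wooden block and push it down through the cross-hole in the free end of the shaft until its shoulder is fully home on the bar, feeling for the hole gently rather than forcing the pin against the steel. Then swing its sprung ring over the end of the shaft until it is fully shut around the bar, against the pin's lower end, let go, and leave the markers and other things on the table undisturbed.

Things in the scene. Friction and masses are not known exactly. Their poses are not given: they have to be found in the camera images.
- dispenser: the fixed kraft-paper dispenser: plywood base 160 x 370 x 18 mm, two grey steel cheeks, a brown roll 116 mm thick, 284 mm long between them (top 183 mm above the table), a tear bar on the robot's side. Origin under the base's middle, z up, y along the shaft: a level round steel bar 28 mm thick, axis 125 mm above the table, its drilled free end sticking out of the -y cheek
- cheek_face (a point): on the shaft's axis at the -y cheek's outer face, 165 mm out from the dispenser's middle (axes as its). Top of the bar: 14 mm above; cheek's top: 22 mm above. Until pinned the shaft may sit anywhere endways (stiff, about 10 N), so its upright 11 mm cross-hole, right through, is centred 20 to 48 mm out along -y from here: look or feel for it. The bar ends 16 mm past the hole's centre
- block: a fixed beech block 210 x 64 mm, 55 mm tall; origin under its centre, long axis x; holes 50 mm deep at its middle and 80 mm either way along x. The linchpin stands in one of the two end holes
- linchpin: yellow-zinc linchpin, about 0.08 kg, upright; origin on its axis at the shoulder's underside, z up, x to the side where the open ring lies (this side must face away from the cheek, for the ring to pass over the bar's end). Shoulder 18 mm round, 3 mm thick; head above it 12 mm along x, 14 mm along y, top 30 mm above the origin. Gripped by the upper half of the head, across y, the ring stays clear
- pin_end (a point): the centre of the pin's lower tip, 47 mm below the linchpin's origin. The shank is 10 mm thick, its last 6 mm tapering to a tip 8.4 mm wide
- ring (a joint): angle of the pin's ring: 4 mm spring wire, a loop 52 mm wide, hinged in the head along the pin's y, 8 mm above its origin, far wire 48 mm from the hinge. 0 = open, level, pointing along the pin's x; 1.42 rad = shut, hanging round the bar, far wire against the shank. Sprung towards shut but gripping the head: it stays at any angle; to shut it takes 2 to 3 N at the far wire (more if fast), 6 N to open
- marker_stand: a black paint marker with a red cap, 14 mm thick and 140 mm long, standing in the middle hole of the block (origin at its lower end); leave it alone
- liner_pen: a white and blue pen, 10 mm thick and 130 mm long, standing in the block's other end hole (origin at its lower end); leave it alone
- marker_yellow: a black paint marker with a yellow cap, 14 mm thick and 140 mm long, lying on the table (origin under its middle, long axis x); leave it alone
- marker_orange: a black paint marker with an orange cap, 14 mm thick and 140 mm long, lying on the 3 mm swatch card (origin under its middle, long axis x); leave it alone
- glass: a drinking glass, 68 mm wide and 125 mm tall (origin under its foot); leave it alone
- ink_bottle: a small amber ink jar, 48 mm wide and 75 mm tall (origin under its foot); leave it alone
- tape_roll: a roll of masking tape lying flat, 92 mm wide and 24 mm tall (origin under its centre); leave it alone

How it is judged:
On the way, in this order (a step that is already met when the one before it is completed fails the run):
1. the pin is fully home in the shaft's cross-hole with its ring still open (z of linchpin in the frame of cheek_face between 0.011 and 0.0165 m and x of linchpin in the frame of cheek_face between -0.004 and 0.004 m and y of linchpin in the frame of cheek_face between -0.051 and -0.017 m and angle between linchpin's own z axis and vertical below 0.12 rad and value of joint ring below 0.4 rad), for 0.2 s.
2. the ring is fully shut around the shaft (z of linchpin in the frame of cheek_face between 0.011 and 0.0165 m and x of linchpin in the frame of cheek_face between -0.004 and 0.004 m and y of linchpin in the frame of cheek_face between -0.051 and -0.017 m and angle between linchpin's own z axis and vertical below 0.12 rad and value of joint ring above 1.3 rad), for 0.2 s.
At the end, for the whole second after the job is handed in: The linchpin stands upright (within 0.12 rad) in the shaft's cross-hole, fully home: its shoulder within about 3 mm of the bar's top, its axis within 4 mm of the shaft's centre line and 17 to 51 mm beyond the cheek; its ring is shut (angle above 1.3 rad); it is at rest and let go (all of step 2 and linear speed of linchpin below 0.02 m/s); the robot touches nothing.
It fails at once if the linchpin is forced against the shaft or the dispenser with more than 30 N (contact force between linchpin and dispenser above 30 N).
It fails at once if another thing on the table is moved by more than 30 mm (distance of any of marker_stand, liner_pen, marker_yellow, marker_orange, glass, ink_bottle, tape_roll from where it was at the start of the episode above 0.03 m).
It also fails if it takes over 70 s, if anything falls off the work surface, if the arm or the gripper's body presses on something with over 40 N, if the wrist force passes 120 N, or if a joint passes its speed limit or range.

### The arm

A 6-joint arm with a two-finger parallel gripper is mounted at the origin on the work surface. World frame = base frame: x ahead of the robot, y to its left, z up, the work surface at z = 0. Lengths are in m, angles in rad, forces in N, time in s.
With the tool pointing down it reaches from about 0.375 to 0.925 m from the base axis. Payload 5.7 kg.
Tool frame: the origin (TCP) lies at the very end of the fingers, on their centre line; the grasp point (between the pads) lies ctrl.pinch_z behind it (ctrl.pinch_z is the distance from the TCP to the grasp point, in m); z points along the fingers, y is the direction in which the jaws open and shut (so a half turn about z gives the same grasp; the last joint's range is limited). The gripper opens to 88 mm and grips with 3 to 60 N. Pads are 20 mm wide; open, the fingers measure 115 mm over their backs; the gripper's body (75 mm by 178 mm) begins 61 mm behind the grasp point.
Start: joints at [-1.341, 0.359, 1.51, -0, 1.272, -0.115], TCP at [0.203, -0.565, 0.223] pointing down, gripper open.
Joint ranges: [-2.97, 2.97], [-1.01, 2.36], [0.21, 2.38], [-0.96, 4.11], [0.2, 2.71], [-2.98, 2.98]. Speed limits (rad/s): [2.39, 2.39, 3.14, 3.14, 3.14, 3.14].

### API

Orientations are given as a unit quaternion [x, y, z, w].
In Python, from plant import read_state, snapshot, get_calibration, ticket, ctrl gives the robot as it stands.
- The arm moves only by the tool drive_tool, never from a script. Its argument "increments" is a list of rows, each a list of 3 entries, a list of its own where there are three numbers: the opening, from 0 (shut) to 1 (fully open), then the shift along the world's x, y, z in m, then the turn about the world's z in rad. In form: [[jaw, [dx, dy, dz], turn], ...]. A call has 1 to 12 rows; each row is the pose to reach, as a shift and turn from the pose commanded when the call began; what a row does not reach only later rows make up. A row lasts 1/12 s, in which the tool goes at most 41.7 mm and 7.16 degrees, less where a joint would pass 70% of its speed; a pose out of reach is approached as far as the arm can. A call with a gripper value outside its range is refused whole. The fingers move at their own pace and stop on an object; "squeeze" is the grip in N (left out, the last holds). Time passes only in rows, so rows that repeat a pose let the fingers close. It gives the time, the measured TCP pose, the force and the opening at its end, in the units of the state.
- read_state(): the state, without advancing time (a new reading comes with each control period).
- snapshot(name): name is "scene" or "side" or "wrist"; returns the picture (480x640x3 uint8, blue, green, red); there is no depth.
- get_calibration(name): a dict with "fx", "fy", "cx", "cy" (pixels), "R" (3x3) and "t" (3): a world point X has camera coordinates R X + t; the wrist camera has in their place "mount" (4x4, takes a point from camera to tool coordinates, whose origin is the TCP and whose axes are the flange's). Camera axes: x right, y down, z forward; pixel columns grow to the right and rows downward; lengths in m; the calibration is good to about 2 mm. A picture is of the moment at which its call begins: read the wrist's pose just before it. get_calibration takes no time and is no camera call.
- ticket.sign_off(): hands the job in, once; it reports no verdict.
The state is a dict: "t": time; "q": joint angles; "joint_velocities": joint speeds; "tau": joint torques, N m; "eef_pos": TCP position; "tcp_rot": TCP orientation; "force": force on the tool from outside, world axes, zero at the start; "ft_torque": the same for the moment, N m; "gripper_width": finger opening in m.
Only numpy, scipy, OpenCV 4.12 (cv2) and the standard library are available. Lean on these libraries where they do the work, as an engineer would, in place of code of your own. Each camera call takes 0.05 s, during which the arm holds its last target.

## Working session

There is one attempt and no reset: what is moved stays moved. The work goes in short steps, Python scripts to look and compute and a tool call to move; the robot and the scene stay as the last step left them, time stands still between calls to the robot, and variables do not carry over. Pictures are saved under pics/ and viewed, and the job is handed in when it is done.

Besides the shell and the picture viewer there is one more tool, called after "Call:" in YAML: its name, and indented under it one key for each argument. drive_tool: Moves the arm, as the interface text tells. Its arguments: {"type":"object","properties":{"increments":{"type":"array"},"squeeze":{"type":"number"}},"required":["increments"]}

```bash
ls; mkdir -p pics
python3 - <<'E'
from plant import *
import cv2
s=read_state();print(s['t'],s['eef_pos'],s['tcp_rot'],s['gripper_width'],ctrl.pinch_z)
for n in("scene","side","wrist"):
    cv2.imwrite(f"pics/{n}0.png",snapshot(n));print(n,get_calibration(n))
E
```

```text
pics
0.0 [ 0.20264735 -0.56403464  0.22182448] [ 9.85179033e-01  1.71526901e-01 -5.33505830e-05 -8.90476053e-04] 0.0878708673060694 0.0187
scene {'fx': 607.568964804265, 'fy': 607.568964804265, 'cx': 315.6034821215716, 'cy': 241.82118012972677, 'R': array([[-0.52880559,  0.84867277, -0.01091683],
       [ 0.71209576,  0.43663264, -0.54979229],
       [-0.4618271 , -0.29850706, -0.83523006]]), 't': array([ 0.36155464, -0.2970726 ,  1.52515728])}
side {'fx': 558.2241949095596, 'fy': 558.2241949095596, 'cx': 316.5645674459243, 'cy': 242.99748926087256, 'R': array([[ 0.94382065, -0.33005951,  0.01622623],
       [-0.20791426, -0.63127271, -0.74717229],
       [ 0.2568545 ,  0.70182297, -0.6644323 ]]), 't': array([-0.52945325,  0.13473519,  0.97528333])}
wrist {'fx': 345.5412312698552, 'fy': 345.5412312698552, 'cx': 322.7139972639854, 'cy': 236.25133418957682, 'mount': array([[-1.46096885e-03, -9.55348943e-01, -2.95476332e-01,
         8.15130888e-02],
       [ 9.99998923e-01, -1.43733129e-03, -2.97195897e-04,
         4.35698699e-04],
       [-1.40771591e-04, -2.95476448e-01,  9.55350014e-01,
        -1.61457002e-01],
       [ 0.00000000e+00,  0.00000000e+00,  0.00000000e+00,
         1.00000000e+00]])}
```

View pics/scene0.png

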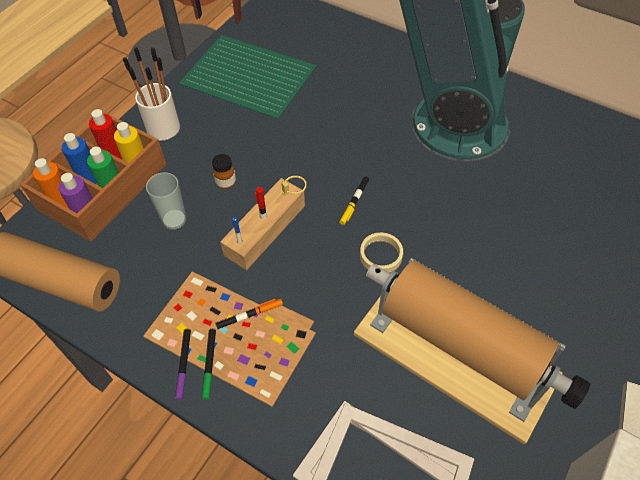

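View pics/side0.png

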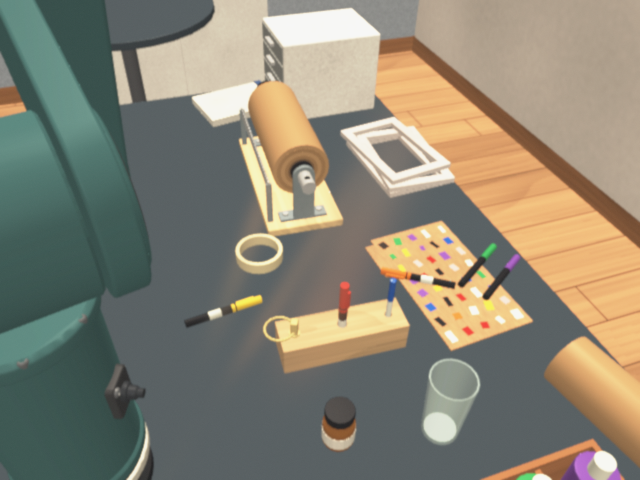

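View pics/wrist0.png

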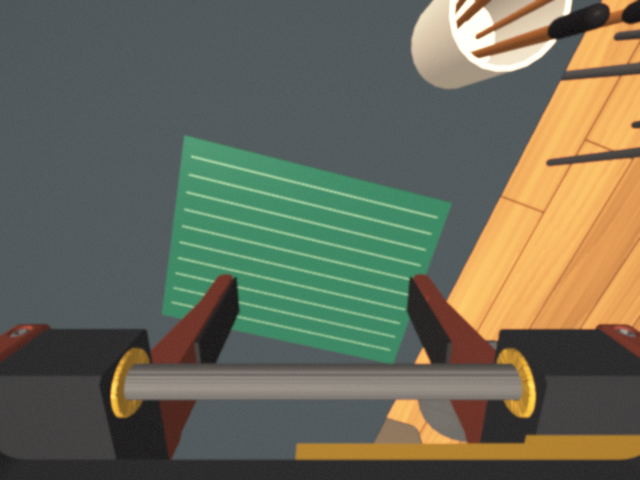

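The scene view shows the block with the pin and open ring at about (291,185), the red marker at (261,200) and the blue pen at (237,230). The shaft's free end is at about (374,271). I'll zoom in on both before measuring.

Run:
```python
import cv2,numpy as np
a=cv2.imread('pics/scene0.png');b=cv2.imread('pics/side0.png')
def c(i,x,y,w,h,k):return cv2.resize(i[y:y+h,x:x+w],None,fx=k,fy=k,interpolation=cv2.INTER_CUBIC)
cv2.imwrite('pics/z1.png',np.vstack([np.hstack([c(a,215,165,100,75,4),c(a,345,240,100,75,4)]),np.hstack([c(b,255,270,100,75,4),c(b,255,150,100,75,4)])]))
cv2.imwrite('pics/z2.png',np.hstack([c(a,215,165,110,110,3.6),c(b,255,270,160,110,2.5)[:275].copy() if 0 else cv2.resize(c(b,255,270,160,110,2.5),(400,396))]))
```

```text
(no output)
```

View pics/z1.png

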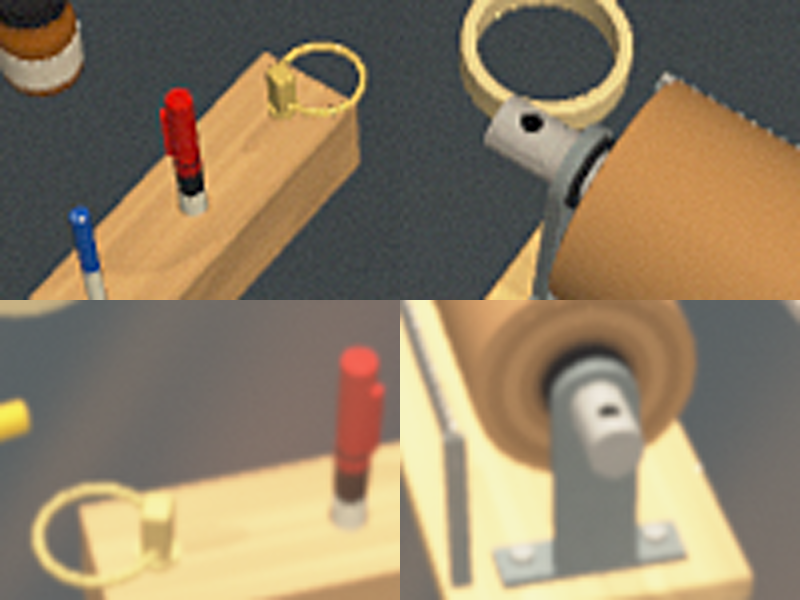

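View pics/z2.png

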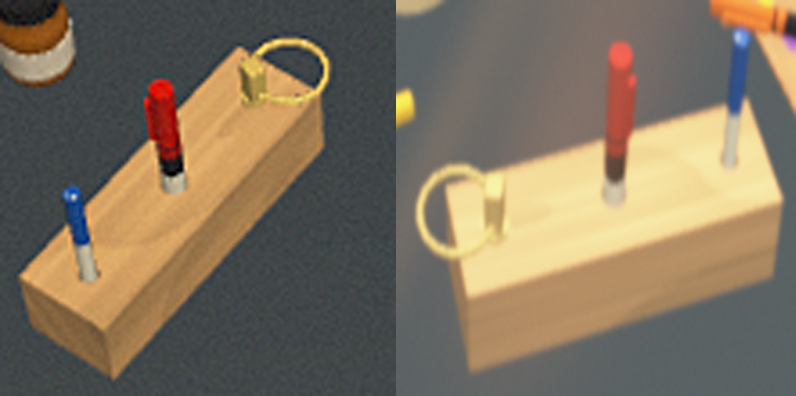

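```bash
cat > h.py <<'E'
import numpy as np,cv2
from plant import *
from scipy.spatial.transform import Rotation as Ro
def cam(n,s=None):
    c=get_calibration(n)
    if n!='wrist': R,t=c['R'],c['t']; o=-R.T@t
    else:
        M=np.array(c['mount']);T=np.eye(4);T[:3,:3]=Ro.from_quat(s['tcp_rot']).as_matrix();T[:3,3]=s['eef_pos'];W=T@M
        R=W[:3,:3].T;o=W[:3,3]
    return c,R,o
def ray(n,p,s=None):
    c,R,o=cam(n,s);d=R.T@np.array([(p[0]-c['cx'])/c['fx'],(p[1]-c['cy'])/c['fy'],1]);return o,d/np.linalg.norm(d)
def plane(n,p,z,s=None):
    o,d=ray(n,p,s);return o+d*(z-o[2])/d[2]
def tri(rs):
    A=sum(np.eye(3)-np.outer(d,d) for o,d in rs);b=sum((np.eye(3)-np.outer(d,d))@o for o,d in rs);x=np.linalg.solve(A,b)
    return x,[round(np.linalg.norm((np.eye(3)-np.outer(d,d))@(x-o))*1000,1) for o,d in rs]
def proj(n,X,s=None):
    c,R,o=cam(n,s);x=R@(np.array(X)-o);return x[0]/x[2]*c['fx']+c['cx'],x[1]/x[2]*c['fy']+c['cy']
E
python3 - <<'E'
from h import *
np.set_printoptions(precision=4,suppress=True)
print('head sc',plane('scene',(285.5,182.3),.085),'side',plane('side',(294.7,319.5),.085))
print('tri',tri([ray('scene',(285.5,182.3)),ray('side',(294.7,319.5))]))
print('hole sc',plane('scene',(377.7,270.3),.139),'side',plane('side',(306.6,177.6),.139),tri([ray('scene',(377.7,270.3)),ray('side',(306.6,177.6))]))
# block top corners scene z2 panel1 /3.6 + (215,165)
f=lambda x,y:(215+x/3.6,165+y/3.6)
for p in [(20,278),(108,335),(240,47),(322,103)]: print('blk',plane('scene',f(*p),.055))
print('marker foot',plane('scene',f(174,190),.055),'pen',plane('scene',f(89,279),.055))
E
python3 - <<'E'
import cv2,numpy as np
a=cv2.imread('pics/scene0.png')
cv2.imwrite('pics/z3.png',cv2.resize(a[240:450,340:600],None,fx=2.8,fy=2.8,interpolation=cv2.INTER_CUBIC))
E
```

```text
head sc [ 0.4408 -0.2273  0.085 ] side [ 0.4449 -0.2239  0.085 ]
tri (array([ 0.4435, -0.226 ,  0.0882]), [np.float64(0.7), np.float64(0.7)])
hole sc [0.5612 0.0617 0.139 ] side [0.5604 0.0631 0.139 ] (array([0.5607, 0.0621, 0.1393]), [np.float64(0.7), np.float64(0.7)])
blk [ 0.626  -0.2694  0.055 ]
blk [ 0.631  -0.2031  0.055 ]
blk [ 0.4157 -0.2561  0.055 ]
blk [ 0.4262 -0.1887  0.055 ]
marker foot [ 0.5275 -0.2288  0.055 ] pen [ 0.6056 -0.2348  0.055 ]
```

View pics/z3.png

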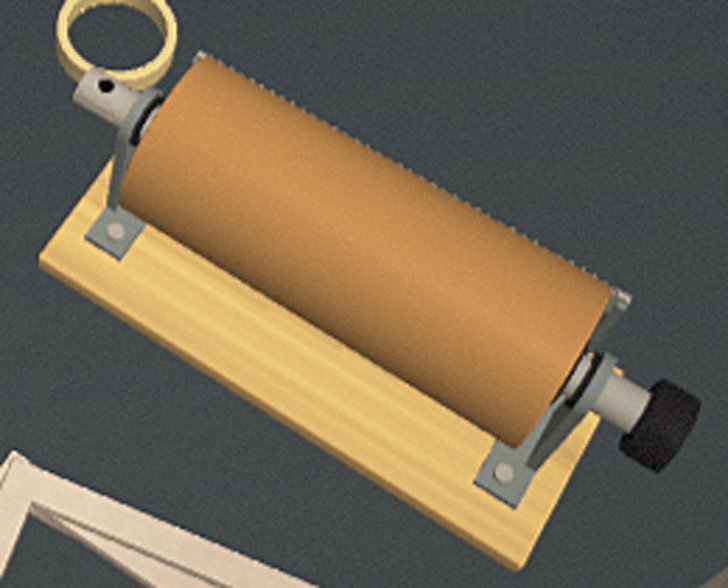

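Run:
```python
from h import *
np.set_printoptions(precision=4,suppress=True)
f=lambda x,y:(340+x/2.8,240+y/2.8)
c=[plane('scene',f(*p),.018) for p in [(40,257),(518,568),(600,410),(113,150)]];print(*c)
d=c[1]-c[0];print('yaw of y axis',np.arctan2(d[1],d[0])-np.pi/2,np.linalg.norm(d))
# side base corners near
print(plane('scene',f(615,290),.0))
for p in [(340,221),(274,230),(240,150)]: print('side',plane('side',p,.018))
r=plane('scene',(215+105.5,0),.0)
print('ring c',plane('scene',(215+320/4,165+78/4),.063),'side',plane('side',(255+97/4,270+(534-300)/4),.063))
s=read_state();print(Ro.from_quat(s['tcp_rot']).as_matrix())
```

```text
[0.6409 0.0632 0.018 ] [0.6684 0.4268 0.018 ] [0.542 0.435 0.018] [0.5391 0.066  0.018 ]
yaw of y axis -0.07557621248519353 0.36468731133205795
[0.4432 0.4163 0.    ]
side [0.6323 0.0566 0.018 ]
side [0.4936 0.0716 0.018 ]
side [0.4982 0.3879 0.018 ]
ring c [ 0.4208 -0.2167  0.063 ] side [ 0.4213 -0.2159  0.063 ]
[[ 0.9411  0.338  -0.0003]
 [ 0.338  -0.9411  0.0014]
 [ 0.0001 -0.0014 -1.    ]]
```

Run:
```python
from h import *
np.set_printoptions(precision=3,suppress=True)
for n,p,z in [('pot base',(160,130),0),('brush top',(140,62),.22),('brush top2',(175,60),.2),('mat',(248,75),0),('ink',(223,180),.03),('glass',(172,220),0),('tape',(381,252),.012)]:print(n,plane('scene',p,z))
```

```text
pot base [ 0.41  -0.631  0.   ]
brush top [ 0.413 -0.621  0.22 ]
brush top2 [ 0.351 -0.578  0.2  ]
mat [ 0.131 -0.559  0.   ]
ink [ 0.474 -0.381  0.03 ]
glass [ 0.61  -0.428  0.   ]
tape [0.446 0.018 0.012]
```

Call:
drive_tool:
  increments:
    - [1,[0.01,0.04,0],-0.1]
    - [1,[0.03,0.075,0],-0.2]
    - [1,[0.05,0.11,0],-0.3]
    - [1,[0.07,0.145,0],-0.4]
    - [1,[0.095,0.175,0],-0.5]
    - [1,[0.12,0.205,0],-0.6]
    - [1,[0.145,0.235,0],-0.7]
    - [1,[0.17,0.265,0],-0.737]
    - [1,[0.195,0.295,0],-0.737]
    - [1,[0.22,0.32,0],-0.737]
    - [1,[0.241,0.339,-0.01],-0.737]
    - [1,[0.241,0.339,-0.02],-0.737]

```text
t: 1.15
eef_pos: [0.4474, -0.2227, 0.2029]
tcp_rot: [0.981, -0.193, 0.002, -0.0]
force: [0.6, 0.1, -0.0]
gripper_width: 0.0876
```

Run:
```python
from h import *
s=read_state();im=snapshot('wrist');cv2.imwrite('pics/w1.png',im);print(s['t'],s['eef_pos'],s['q'],s['force'],Ro.from_quat(s['tcp_rot']).as_matrix()[:,0])
```

```text
1.15 [ 0.44736467 -0.22273012  0.20291779] [-0.60193476  0.23392907  1.74958464  0.00238323  1.15542607  1.3563306 ] [ 0.60424183  0.05309689 -0.01489447] [ 0.9255004  -0.37873429  0.00305569]
```

View pics/w1.png

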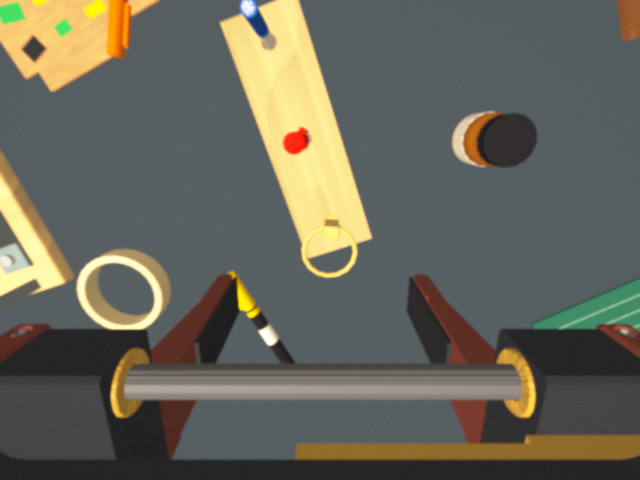

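Run:
```python
from h import *
im=cv2.imread('pics/w1.png')
cv2.imwrite('pics/w1z.png',cv2.resize(im[195:295,280:380],None,fx=6,fy=6,interpolation=cv2.INTER_CUBIC))
```

```text
(no output)
```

View pics/w1z.png

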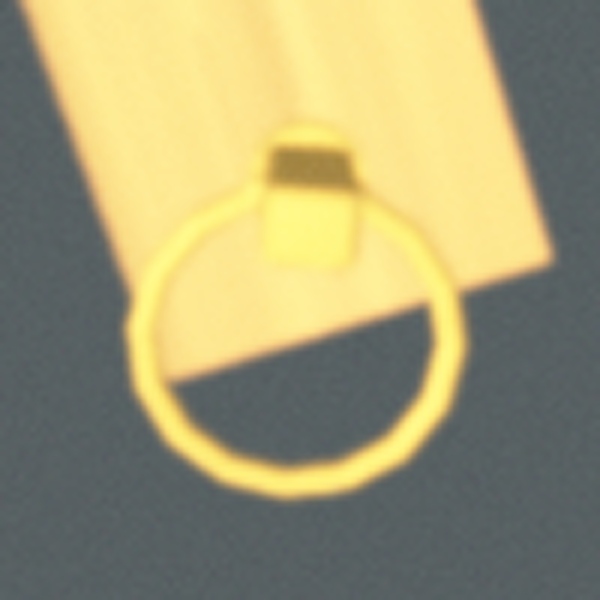

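Run:
```python
from h import *
np.set_printoptions(precision=4,suppress=True)
s=dict(eef_pos=[ 0.44736467,-0.22273012,0.20291779],tcp_rot=None)
# settled rotation saved approx: use current
s2=read_state();print(s2['eef_pos'],s2['t'])
f=lambda x,y:(280+x/6,195+y/6)
h=plane('wrist',f(310,227),.085,s2);print('head',h)
c=plane('wrist',f(298,332),.063,s2);far=plane('wrist',f(293,482),.063,s2);print('ring c',c,'far',far)
for p in(c,far): d=p-h;print('dir',np.arctan2(d[1],d[0]),np.hypot(*d[:2]))
a=plane('wrist',f(266,192),.085,s2);b=plane('wrist',f(357,190),.085,s2);d=a-b;print(np.linalg.norm(d),np.arctan2(d[1],d[0]))
print(tri([ray('wrist',f(310,227),s2),ray('scene',(285.5,182.3)),ray('side',(294.7,319.5))]))
R=Ro.from_quat(s2['tcp_rot']).as_matrix();print('toolx',np.arctan2(R[1,0],R[0,0]))
```

```text
[ 0.4443 -0.2234  0.2005] 1.2
head [ 0.4404 -0.2299  0.085 ]
ring c [ 0.4192 -0.22    0.063 ] far [ 0.3964 -0.21    0.063 ]
dir 2.7039274305125476 0.023402121823699572
dir 2.7156063221011397 0.04830361455710685
0.012618621471805461 1.20422995783796
(array([ 0.4426, -0.2279,  0.0885]), [np.float64(2.7), np.float64(2.1), np.float64(1.5)])
toolx -0.3881157478175896
```

Call:
drive_tool:
  increments:
    - [0.6,[0,-0.003,-0.02],-0.02]
    - [0.6,[0,-0.003,-0.04],-0.02]
    - [0.6,[0,-0.003,-0.06],-0.02]
    - [0.6,[0,-0.003,-0.06],-0.02]
    - [0.6,[0,-0.003,-0.06],-0.02]
    - [0.6,[0,-0.003,-0.06],-0.02]

```text
t: 1.7
eef_pos: [0.4436, -0.2295, 0.1433]
tcp_rot: [0.979, -0.205, 0.0, 0.0]
force: [-0.3, 0.2, 0.4]
gripper_width: 0.0537
```

Run:
```python
from h import *
s=read_state();im=snapshot('wrist');print(s['t'],s['eef_pos'],s['joint_velocities'])
np.save('s2.npy',np.r_[s['eef_pos'],s['tcp_rot']])
cv2.imwrite('pics/w2z.png',cv2.resize(im[180:380,220:440],None,fx=3.5,fy=3,interpolation=cv2.INTER_CUBIC)); cv2.imwrite('pics/w2.png',im)
```

```text
1.7 [ 0.44362537 -0.22945706  0.1433069 ] [ 0.0072238  -0.01050733 -0.01401128  0.00096912 -0.00543798  0.00148056]
```

View pics/w2z.png

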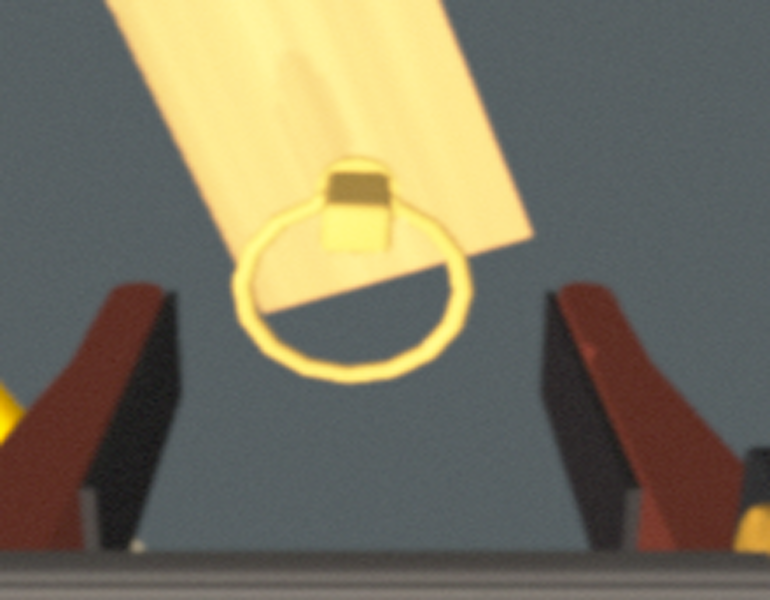

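Run:
```python
from h import *
np.set_printoptions(precision=4,suppress=True)
v=np.load('s2.npy');s=dict(eef_pos=v[:3],tcp_rot=v[3:])
f=lambda x,y:(220+x/3.5,180+y/3)
h=plane('wrist',f(357,228),.085,s);print('head',h)
c=plane('wrist',f(353,283),.063,s);far=plane('wrist',f(353,374),.063,s);print(c,far)
for p in(c,far): d=p-h;print(np.arctan2(d[1],d[0]),np.hypot(*d[:2]))
print(tri([ray('wrist',f(357,228),s),ray('scene',(285.5,182.3)),ray('side',(294.7,319.5))]))
R=Ro.from_quat(s['tcp_rot']).as_matrix();print('toolx',np.arctan2(R[1,0],R[0,0]),R[:,2])
print('in tool',R.T@(h-v[:3]))
```

```text
head [ 0.4436 -0.2291  0.085 ]
[ 0.4229 -0.219   0.063 ] [ 0.3995 -0.2087  0.063 ]
2.687350784207722 0.023021783927599147
2.707470406613884 0.04864865682551302
(array([ 0.4437, -0.2273,  0.0879]), [np.float64(2.3), np.float64(1.8), np.float64(0.9)])
toolx -0.41300832938569004 [ 0.0002 -0.0003 -1.    ]
in tool [-0.0002 -0.0003  0.0583]
```

Call:
drive_tool:
  increments:
    - [0.6,[0,0,-0.03],-0.01]
    - [0.6,[0,0,-0.055],-0.01]
    - [0.6,[0,0,-0.068],-0.01]
    - [0.6,[0,0,-0.074],-0.01]
    - [0.6,[0,0,-0.074],-0.01]
    - [0.0,[0,0,-0.074],-0.01]
    - [0.0,[0,0,-0.074],-0.01]
    - [0.0,[0,0,-0.074],-0.01]
    - [0.0,[0,0,-0.074],-0.01]
    - [0.0,[0,0,-0.074],-0.01]
    - [0.0,[0,0,-0.074],-0.01]
  squeeze: 30

```text
t: 2.67
eef_pos: [0.444, -0.2288, 0.069]
tcp_rot: [0.978, -0.209, 0.0, 0.0]
force: [0.6, -0.1, 0.4]
gripper_width: 0.0163
```

Call:
drive_tool:
  increments:
    - [0,[0,0,0],0]
    - [0,[0,0,0],0]
    - [0,[0,0,0],0]

```text
t: 2.92
eef_pos: [0.444, -0.2288, 0.0689]
tcp_rot: [0.978, -0.21, 0.0, 0.0]
force: [-1.0, 1.1, 4.3]
gripper_width: 0.0138
```

Run:
```python
from h import *
s=read_state();im=snapshot('wrist');print(s['t'],s['eef_pos'],s['gripper_width'],s['force'])
cv2.imwrite('pics/w3.png',im)
```

```text
2.9167 [ 0.44398462 -0.22878576  0.06891613] 0.013763414172598428 [-0.97004774  1.11106809  4.3433622 ]
```

View pics/w3.png

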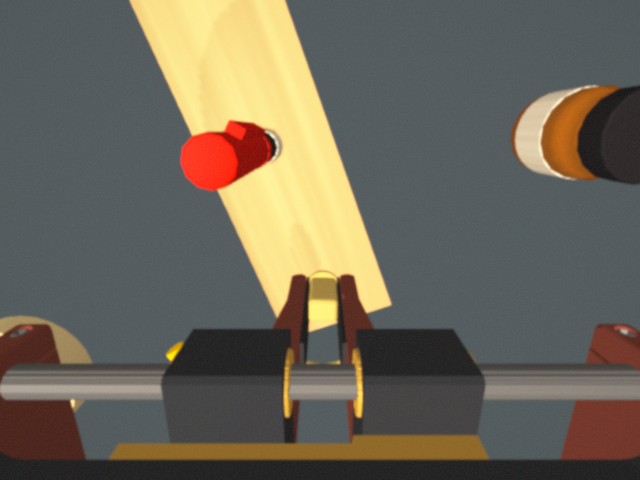

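Call:
drive_tool:
  increments:
    - [0,[0,0,0.02],0]
    - [0,[0,0,0.05],0]
    - [0,[0,0,0.085],0]
    - [0,[0,0,0.12],0]
    - [0,[0,0,0.15],0.05]
    - [0,[0.01,0.02,0.16],0.16]
    - [0,[0.025,0.05,0.165],0.28]
    - [0,[0.04,0.08,0.165],0.4]
    - [0,[0.05,0.11,0.165],0.52]
    - [0,[0.06,0.14,0.165],0.64]
    - [0,[0.07,0.17,0.165],0.76]
    - [0,[0.08,0.2,0.165],0.88]

```text
t: 3.97
eef_pos: [0.5236, -0.0271, 0.2332]
tcp_rot: [0.973, 0.23, -0.0, -0.0]
force: [0.2, 0.3, -0.2]
gripper_width: 0.014
```

Call:
drive_tool:
  increments:
    - [0,[0.01,0.02,0],0.12]
    - [0,[0.02,0.04,0],0.24]
    - [0,[0.03,0.06,0],0.36]
    - [0,[0.037,0.08,0],0.48]
    - [0,[0.037,0.09,0],0.6]
    - [0,[0.037,0.091,0],0.72]
    - [0,[0.037,0.091,0],0.84]
    - [0,[0.037,0.091,0],0.96]
    - [0,[0.037,0.091,0],1.038]
    - [0,[0.037,0.091,0],1.038]
    - [0,[0.037,0.091,0],1.038]
    - [0,[0.037,0.091,0],1.038]

```text
t: 4.97
eef_pos: [0.5606, 0.0623, 0.2333]
tcp_rot: [0.734, 0.679, -0.0, -0.0]
force: [-0.8, -0.7, -1.5]
gripper_width: 0.0136
```

Run:
```python
from h import *
s=read_state();print(s['t'],s['eef_pos'],s['gripper_width'],s['force'],s['ft_torque'],s['q'])
np.save('s3.npy',np.r_[s['eef_pos'],s['tcp_rot']])
R=Ro.from_quat(s['tcp_rot']).as_matrix();print('toolx',np.arctan2(R[1,0],R[0,0]))
w=snapshot('wrist');a=snapshot('scene');b=snapshot('side')
for n,i in(('w4',w),('sc4',a),('si4',b)):cv2.imwrite(f'pics/{n}.png',i)
c=lambda i,x,y,w,h:cv2.resize(i[y:y+h,x:x+w],(400,300),interpolation=cv2.INTER_CUBIC)
cv2.imwrite('pics/z4.png',np.vstack([np.hstack([c(a,330,210,100,75),c(b,255,110,120,90)]),np.hstack([c(w,0,0,640,480),c(w,240,220,160,120)])]))
```

```text
4.9667 [0.56056474 0.06232455 0.23329082] 0.013554862209357709 [-0.78352578 -0.65066916 -1.47166882] [-0.07586426 -0.05102794 -0.04369013] [-1.17724625e-02  2.98004893e-01  1.57464048e+00  5.30118131e-05
  1.26967060e+00  6.57221105e-02]
toolx 1.493286011353065
```

View pics/z4.png

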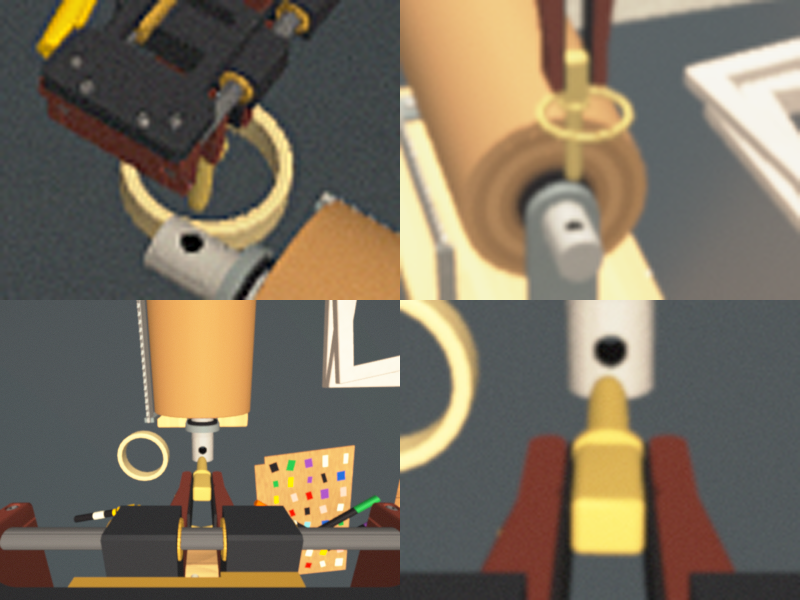

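```bash
python3 - <<'E'
from h import *
np.set_printoptions(precision=4,suppress=True)
v=np.load('s3.npy');s=dict(eef_pos=v[:3],tcp_rot=v[3:])
w=cv2.imread('pics/w4.png');a=cv2.imread('pics/sc4.png');b=cv2.imread('pics/si4.png')
def blob(i,x,y,r,th):
    g=cv2.cvtColor(i,cv2.COLOR_BGR2GRAY)[y-r:y+r+1,x-r:x+r+1].astype(float);m=np.clip(th-g,0,None);yy,xx=np.mgrid[y-r:y+r+1,x-r:x+r+1]
    return (m*xx).sum()/m.sum(),(m*yy).sum()/m.sum()
hw=blob(w,324,240,8,90);hs=blob(a,378,270,4,90);hb=blob(b,307,177,4,110)
print(hw,hs,hb)
for n,p in(('wrist',hw),('scene',hs),('side',hb)):print(n,plane(n,p,.139,s))
print(tri([ray('wrist',hw,s),ray('scene',hs),ray('side',hb)]))
t1,t2=(380,260.5),(306.9,163.5)
print('tip',plane('scene',t1,.172),plane('side',t2,.172),tri([ray('scene',t1),ray('side',t2)]))
print('wrist tip pred',proj('wrist',[v[0],v[1],.172],s),proj('wrist',[v[0],v[1],.21],s))
print('scene,side tip pred',proj('scene',[v[0],v[1],.172]),proj('side',[v[0],v[1],.172]))
# shaft lateral edges in wrist rows
g=cv2.cvtColor(w,cv2.COLOR_BGR2HSV)
for r in (226,232,250,256):
    m=[x for x in range(290,360) if g[r,x,1]<50 and g[r,x,2]>110];print(r,m[0],m[-1],plane('wrist',((m[0]+m[-1])/2,r),.125,s)[:2])
E
python3 - <<'E'
import cv2,numpy as np
w=cv2.imread('pics/w4.png');a=cv2.imread('pics/sc4.png');b=cv2.imread('pics/si4.png')
c=lambda i,x,y,w,h:cv2.resize(i[y:y+h,x:x+w],(400,400),interpolation=cv2.INTER_CUBIC)
cv2.imwrite('pics/z5.png',np.hstack([c(a,355,240,40,40),c(b,285,145,40,40)]))
E
```

```text
(np.float64(323.7746208485314), np.float64(240.25263966212324)) (np.float64(377.4822104466313), np.float64(270.3520060560182)) (np.float64(306.66037735849056), np.float64(177.03773584905662))
wrist [0.5614 0.0609 0.139 ]
scene [0.5615 0.0614 0.139 ]
side [0.5611 0.0649 0.139 ]
(array([0.5612, 0.0618, 0.1405]), [np.float64(0.4), np.float64(1.0), np.float64(1.2)])
tip [0.5593 0.0626 0.172 ] [0.5604 0.0618 0.172 ] (array([0.56  , 0.0623, 0.1721]), [np.float64(0.7), np.float64(0.7)])
wrist tip pred (np.float64(322.5716196910105), np.float64(253.19216413375136)) (np.float64(322.4908469126881), np.float64(275.6170655748757))
scene,side tip pred (np.float64(379.51892963809075), np.float64(260.94614044589844)) (np.float64(306.8979097900864), np.float64(163.3290365037277))
226 307 341 [0.5622 0.0685]
232 307 341 [0.5618 0.0635]
250 307 341 [0.5606 0.048 ]
256 308 340 [0.5601 0.0427]
```

View pics/z5.png

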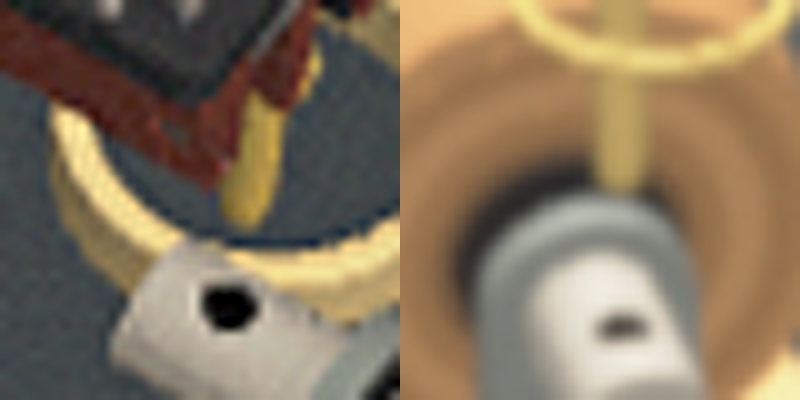

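Call:
drive_tool:
  increments:
    - [0,[0.001,-0.001,-0.01],0]
    - [0,[0.001,-0.001,-0.02],0]
    - [0,[0.001,-0.001,-0.026],0]
    - [0,[0.001,-0.001,-0.026],0]
    - [0,[0.001,-0.001,-0.026],0]
    - [0,[0.001,-0.001,-0.026],0]

```text
t: 5.62
eef_pos: [0.5618, 0.0613, 0.2075]
tcp_rot: [0.733, 0.68, -0.0, -0.0]
force: [0.4, -0.2, -1.1]
gripper_width: 0.0137
```

```bash
cat > look.py <<'E'
import sys
from h import *
tag=sys.argv[1]
s=read_state();print(s['t'],s['eef_pos'].round(4),s['gripper_width'],s['force'].round(2),s['ft_torque'].round(3))
w=snapshot('wrist');a=snapshot('scene');b=snapshot('side')
for n,i in(('w',w),('sc',a),('si',b)):cv2.imwrite(f'pics/{n}{tag}.png',i)
c=lambda i,x,y,w,h:cv2.resize(i[y:y+h,x:x+w],(400,300),interpolation=cv2.INTER_CUBIC)
cv2.imwrite(f'pics/z{tag}.png',np.vstack([np.hstack([c(a,350,240,53,40),c(b,270,130,80,60)]),np.hstack([c(w,0,0,640,480),c(w,260,200,120,90)])]))
E
python3 look.py 6
```

```text
5.6167 [0.5618 0.0613 0.2075] 0.01371334573406843 [ 0.36 -0.17 -1.14] [-0.025 -0.069  0.027]
```

View pics/z6.png

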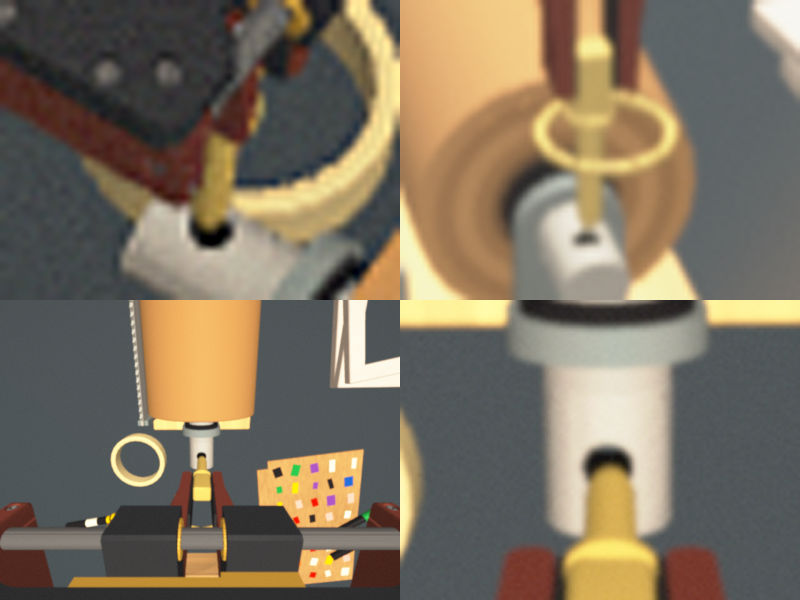

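Call:
drive_tool:
  increments:
    - [0,[-0.0005,0,-0.002],0]
    - [0,[-0.0005,0,-0.004],0]
    - [0,[-0.0005,0,-0.006],0]
    - [0,[-0.0005,0,-0.007],0]
    - [0,[-0.0005,0,-0.008],0]
    - [0,[-0.0005,0,-0.008],0]

```text
t: 6.27
eef_pos: [0.5611, 0.0614, 0.1993]
tcp_rot: [0.733, 0.68, -0.0, -0.0]
force: [0.0, -1.0, -1.4]
gripper_width: 0.0133
```

Call:
drive_tool:
  increments:
    - [0,[0,0,-0.0007],0]
    - [0,[0,0,-0.0015],0]
    - [0,[0,0,-0.0022],0]
    - [0,[0,0,-0.003],0]
    - [0,[0,0,-0.003],0]

```text
t: 6.68
eef_pos: [0.5613, 0.0614, 0.1965]
tcp_rot: [0.733, 0.68, -0.0, -0.0]
force: [-0.0, -0.2, 0.3]
gripper_width: 0.0136
```

Call:
drive_tool:
  increments:
    - [0,[0,0,-0.0007],0]
    - [0,[0,0,-0.0015],0]
    - [0,[0,0,-0.0022],0]
    - [0,[0,0,-0.003],0]
    - [0,[0,0,-0.003],0]

```text
t: 7.1
eef_pos: [0.5613, 0.0614, 0.1935]
tcp_rot: [0.733, 0.68, -0.0, -0.0]
force: [0.4, 1.4, -1.8]
gripper_width: 0.0136
```

```bash
python3 look.py 7
```

```text
7.1 [0.5613 0.0614 0.1935] 0.013592288919011356 [ 0.42  1.42 -1.76] [ 0.115 -0.08   0.029]
```

View pics/z7.png

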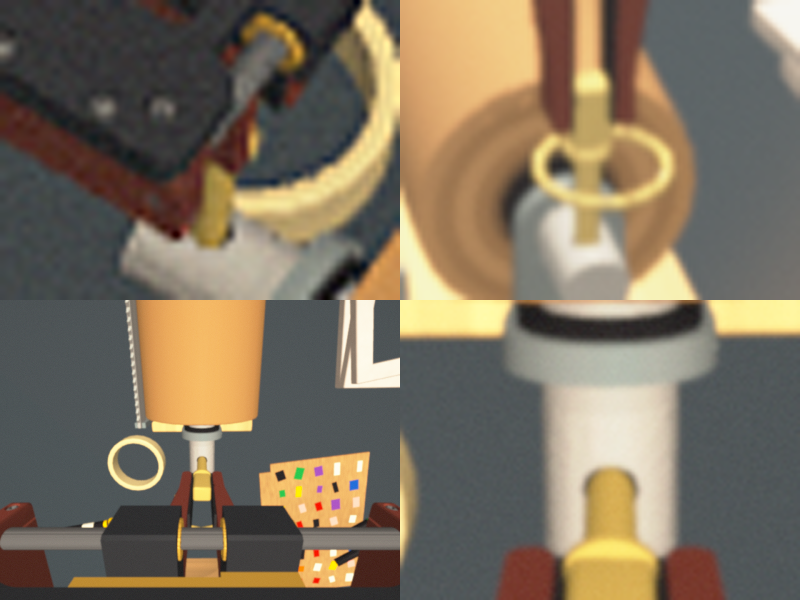

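The tip is in the hole, so I'll lower it step by step and watch the force.

Call:
drive_tool:
  increments:
    - [0,[0,0,-0.001],0]
    - [0,[0,0,-0.002],0]
    - [0,[0,0,-0.003],0]
    - [0,[0,0,-0.004],0]
    - [0,[0,0,-0.004],0]

```text
t: 7.67
eef_pos: [0.5613, 0.0614, 0.1894]
tcp_rot: [0.733, 0.68, 0.0, -0.0]
force: [0.5, 1.3, -1.4]
gripper_width: 0.0137
```

Call:
drive_tool:
  increments:
    - [0,[0,0.0002,-0.0015],0]
    - [0,[0,0.0002,-0.003],0]
    - [0,[0,0.0002,-0.0045],0]
    - [0,[0,0.0002,-0.006],0]
    - [0,[0,0.0002,-0.0075],0]
    - [0,[0,0.0002,-0.009],0]
    - [0,[0,0.0002,-0.01],0]
    - [0,[0,0.0002,-0.01],0]

```text
t: 8.33
eef_pos: [0.5612, 0.0615, 0.1793]
tcp_rot: [0.733, 0.68, -0.0, -0.0]
force: [0.6, 1.1, -1.7]
gripper_width: 0.0137
```

Call:
drive_tool:
  increments:
    - [0,[0,0.0002,-0.0015],0]
    - [0,[0,0.0002,-0.003],0]
    - [0,[0,0.0002,-0.005],0]
    - [0,[0,0.0002,-0.007],0]
    - [0,[0,0.0002,-0.009],0]
    - [0,[0,0.0002,-0.011],0]
    - [0,[0,0.0002,-0.013],0]
    - [0,[0,0.0002,-0.015],0]
    - [0,[0,0.0002,-0.017],0]
    - [0,[0,0.0002,-0.018],0]
    - [0,[0,0.0002,-0.018],0]

```text
t: 9.25
eef_pos: [0.5612, 0.0618, 0.1613]
tcp_rot: [0.733, 0.68, -0.0, -0.0]
force: [1.0, 1.3, -1.0]
gripper_width: 0.0136
```

Call:
drive_tool:
  increments:
    - [0,[0,0,-0.001],0]
    - [0,[0,0,-0.002],0]
    - [0,[0,0,-0.003],0]
    - [0,[0,0,-0.004],0]
    - [0,[0,0,-0.005],0]
    - [0,[0,0,-0.006],0]
    - [0,[0,0,-0.006],0]

```text
t: 9.83
eef_pos: [0.5613, 0.0618, 0.1554]
tcp_rot: [0.733, 0.68, -0.0, -0.0]
force: [0.4, 1.8, -0.9]
gripper_width: 0.0139
```

```bash
python3 look.py 8
```

```text
9.8333 [0.5613 0.0618 0.1554] 0.013897603594758084 [ 0.36  1.76 -0.92] [ 0.247 -0.159 -0.036]
```

View pics/z8.png

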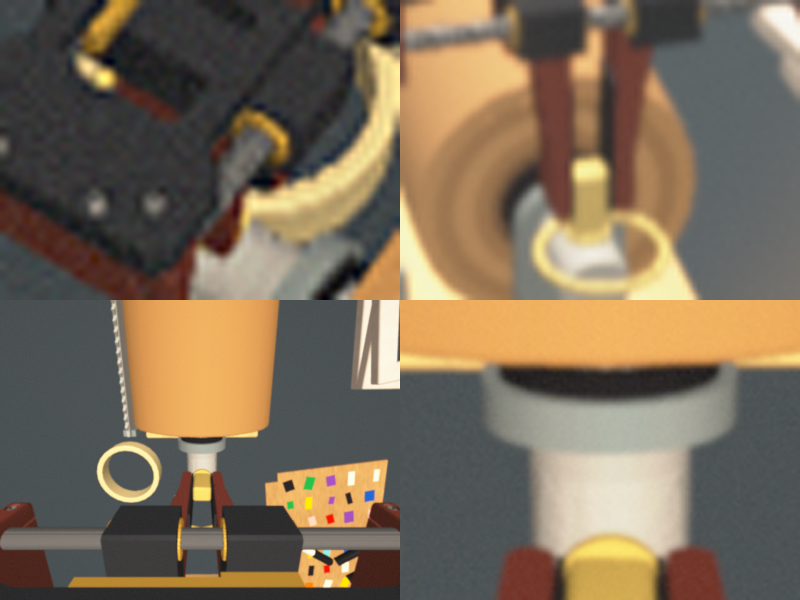

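Nearly home. The last millimetres go down in small steps.

Call:
drive_tool:
  increments:
    - [0,[0,0,-0.0005],0]
    - [0,[0,0,-0.001],0]
    - [0,[0,0,-0.0015],0]
    - [0,[0,0,-0.0015],0]

```text
t: 10.32
eef_pos: [0.5613, 0.0618, 0.1541]
tcp_rot: [0.733, 0.68, 0.0, -0.0]
force: [-0.2, 1.8, -0.2]
gripper_width: 0.014
```

Call:
drive_tool:
  increments:
    - [0,[0,0,-0.0003],0]
    - [0,[0,0,-0.0006],0]
    - [0,[0,0,-0.001],0]
    - [0,[0,0,-0.001],0]

```text
t: 10.65
eef_pos: [0.5613, 0.0618, 0.1531]
tcp_rot: [0.733, 0.68, 0.0, -0.0]
force: [0.3, 1.9, 0.0]
gripper_width: 0.0136
```

Call:
drive_tool:
  increments:
    - [0,[0,0,-0.0003],0]
    - [0,[0,0,-0.0006],0]
    - [0,[0,0,-0.0006],0]

```text
t: 10.9
eef_pos: [0.5614, 0.0618, 0.1528]
tcp_rot: [0.733, 0.68, 0.0, 0.0]
force: [-1.3, 1.1, 3.1]
gripper_width: 0.0136
```

Call:
drive_tool:
  increments:
    - [0,[0,0,-0.0003],0]
    - [0,[0,0,-0.0006],0]
    - [0,[0,0,-0.0006],0]

```text
t: 11.15
eef_pos: [0.5614, 0.0618, 0.1527]
tcp_rot: [0.733, 0.68, 0.0, 0.0]
force: [-1.2, 1.7, 8.6]
gripper_width: 0.0136
```

Call:
drive_tool:
  increments:
    - [0,[0,0,0.0007],0]
    - [0,[0,0,0.0007],0]
    - [0.1,[0,0,0.0007],0]
    - [0.2,[0,0,0.0007],0]
    - [0.35,[0,0,0.0007],0]
    - [0.35,[0,0,0.0007],0]
    - [0.35,[0,0,0.0007],0]
    - [0.35,[0,0,0.003],0]
    - [0.35,[0,0,0.012],0]
    - [0.35,[0,0,0.03],0]
    - [0.35,[0,0,0.05],0]
    - [0.35,[0,0,0.05],0]

```text
t: 12.15
eef_pos: [0.564, 0.0617, 0.2061]
tcp_rot: [0.733, 0.68, 0.002, 0.002]
force: [0.2, -0.3, 0.8]
gripper_width: 0.0308
```

```bash
python3 look.py 9
```

```text
12.15 [0.564  0.0617 0.2061] 0.03080814700741149 [ 0.24 -0.25  0.84] [-0.04  -0.097  0.007]
```

View pics/z9.png

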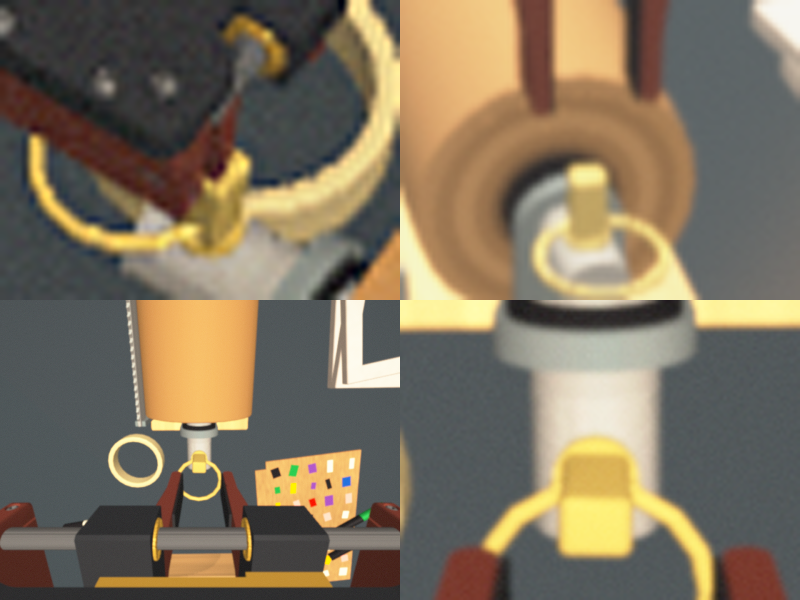

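Call:
drive_tool:
  increments:
    - [0.42,[-0.0015,-0.02,0],0]
    - [0.42,[-0.003,-0.04,0],0]
    - [0.42,[-0.003,-0.04,-0.015],0]
    - [0.42,[-0.003,-0.04,-0.03],0]
    - [0.42,[-0.003,-0.04,-0.037],0]
    - [0.42,[-0.003,-0.04,-0.037],0]
    - [0.42,[-0.003,-0.04,-0.037],0]

```text
t: 12.88
eef_pos: [0.5576, 0.0219, 0.1641]
tcp_rot: [0.733, 0.68, -0.001, -0.001]
force: [0.8, 1.0, -0.2]
gripper_width: 0.037
```

```bash
python3 look.py 10
python3 - <<'E'
from h import *
s=read_state()
# measure head top centre in prior wrist view vs scene/side
b=cv2.imread('pics/si10.png');cv2.imwrite('pics/q.png',cv2.resize(b[110:230,240:400],(800,600),interpolation=cv2.INTER_CUBIC))
E
```

```text
12.8833 [0.5576 0.0219 0.1641] 0.037009730745969506 [ 0.76  1.04 -0.15] [-0.064 -0.07   0.062]
```

View pics/z10.png

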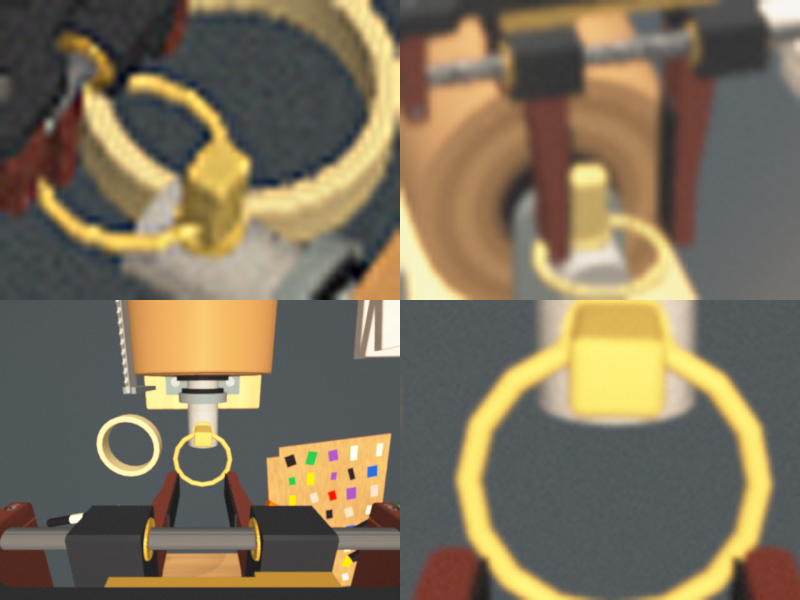

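View pics/q.png

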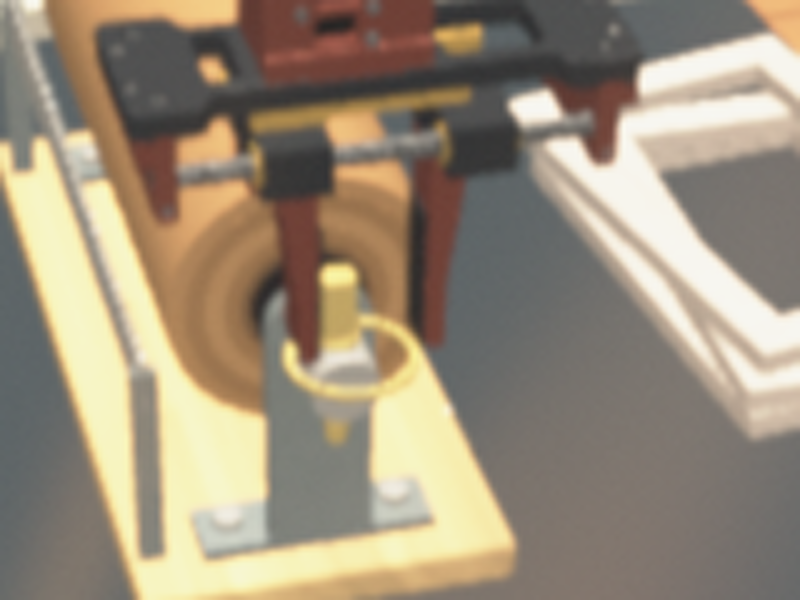

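Call:
drive_tool:
  increments:
    - [0.42,[0,0,-0.007],0]
    - [0.42,[0,0,-0.014],0]
    - [0.42,[0,0,-0.017],0]
    - [0.42,[0,0,-0.019],0]
    - [0.42,[0,0,-0.021],0]
    - [0.42,[0,0.0005,-0.023],0]
    - [0.42,[0,0.001,-0.025],0]
    - [0.42,[0,0.0016,-0.027],0]
    - [0.42,[0.0002,0.0025,-0.029],0]
    - [0.42,[0.0003,0.0033,-0.0307],0]
    - [0.42,[0.0003,0.0041,-0.0324],0]

```text
t: 13.95
eef_pos: [0.5587, 0.0258, 0.1324]
tcp_rot: [0.733, 0.68, -0.0, 0.0]
force: [-1.5, -1.8, 4.0]
gripper_width: 0.0369
```

```bash
python3 look.py 11
python3 - <<'E'
import cv2
b=cv2.imread('pics/si11.png');cv2.imwrite('pics/q2.png',cv2.resize(b[110:230,240:400],(800,600),interpolation=cv2.INTER_CUBIC))
E
```

```text
13.95 [0.5587 0.0258 0.1324] 0.03687254924797731 [-1.52 -1.83  3.95] [-0.224  0.     0.032]
```

View pics/q2.png

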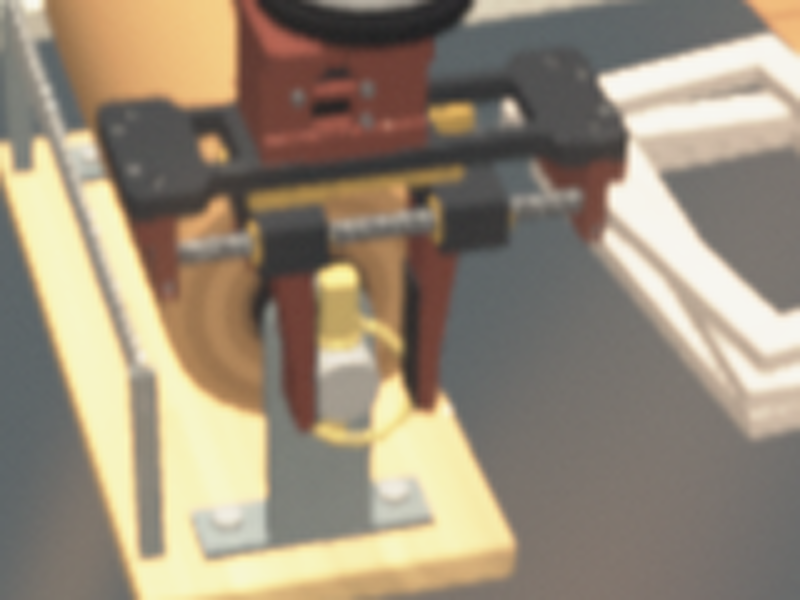

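View pics/z11.png

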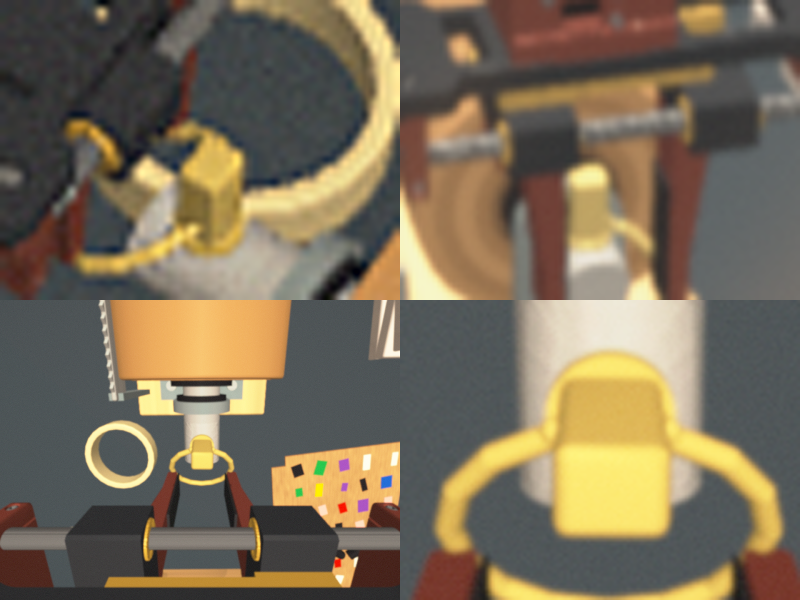

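Call:
drive_tool:
  increments:
    - [0.42,[0.0001,0.0012,-0.0016],0]
    - [0.42,[0.0002,0.0024,-0.0032],0]
    - [0.42,[0.0003,0.0036,-0.0048],0]
    - [0.42,[0.0004,0.005,-0.0062],0]
    - [0.42,[0.0005,0.0065,-0.0076],0]
    - [0.42,[0.0006,0.008,-0.0089],0]
    - [0.42,[0.0008,0.0098,-0.0099],0]
    - [0.42,[0.0009,0.0115,-0.011],0]
    - [0.42,[0.001,0.0132,-0.0119],0]
    - [0.42,[0.001,0.0132,-0.0119],0]

```text
t: 14.93
eef_pos: [0.5598, 0.0394, 0.1205]
tcp_rot: [0.733, 0.68, 0.0, 0.0]
force: [0.1, -2.5, 3.5]
gripper_width: 0.0366
```

```bash
python3 look.py 12
python3 - <<'E'
import cv2
b=cv2.imread('pics/si12.png');cv2.imwrite('pics/q3.png',cv2.resize(b[110:230,240:400],(800,600),interpolation=cv2.INTER_CUBIC))
E
```

```text
14.9333 [0.5598 0.0394 0.1205] 0.03662160064120821 [ 0.14 -2.49  3.54] [-0.449 -0.125 -0.008]
```

View pics/q3.png

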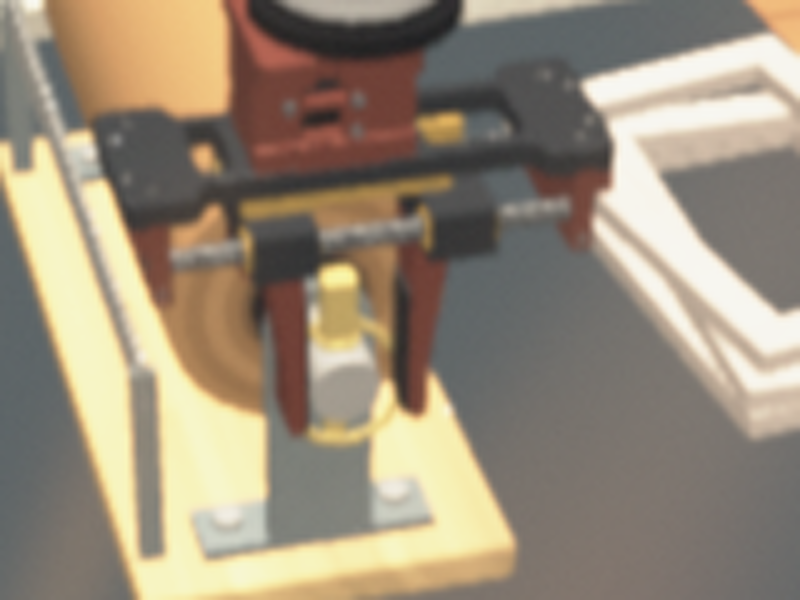

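Call:
drive_tool:
  increments:
    - [0.42,[0.0001,0.0009,-0.0005],0]
    - [0.42,[0.0002,0.0018,-0.0009],0]
    - [0.42,[0.0002,0.0027,-0.0012],0]
    - [0.42,[0.0003,0.0036,-0.0015],0]
    - [0.42,[0.0004,0.0044,-0.0018],0]
    - [0.42,[0.0004,0.0052,-0.002],0]
    - [0.42,[0.0004,0.0052,-0.002],0]

```text
t: 15.67
eef_pos: [0.56, 0.0443, 0.1185]
tcp_rot: [0.733, 0.68, -0.0, -0.0]
force: [0.2, -3.4, 4.6]
gripper_width: 0.0371
```

```bash
python3 look.py 13
python3 - <<'E'
import cv2,numpy as np
b=cv2.imread('pics/si13.png');w=cv2.imread('pics/w13.png');cv2.imwrite('pics/q4.png',np.hstack([cv2.resize(b[150:220,270:350],(400,350),interpolation=cv2.INTER_CUBIC),cv2.resize(w[210:350,250:410],(400,350),interpolation=cv2.INTER_CUBIC)]))
E
```

```text
15.6667 [0.56   0.0443 0.1185] 0.03705592948011854 [ 0.2  -3.42  4.57] [-0.687 -0.18  -0.011]
```

View pics/q4.png

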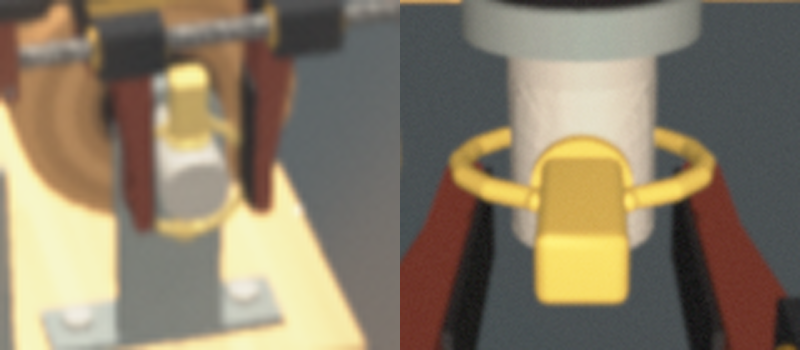

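Call:
drive_tool:
  increments:
    - [0.42,[0,0.0007,0],0]
    - [0.42,[0.0001,0.0014,0],0]
    - [0.42,[0.0002,0.002,0],0]
    - [0.42,[0.0002,0.002,0],0]

```text
t: 16.15
eef_pos: [0.5601, 0.045, 0.1186]
tcp_rot: [0.733, 0.68, -0.001, 0.001]
force: [-0.2, -8.2, 3.3]
gripper_width: 0.0365
```

Call:
drive_tool:
  increments:
    - [0.42,[0,0.0007,0],0]
    - [0.42,[0.0001,0.0014,0],0]
    - [0.42,[0.0001,0.0014,0],0]

```text
t: 16.4
eef_pos: [0.5603, 0.0461, 0.1187]
tcp_rot: [0.733, 0.68, -0.001, 0.001]
force: [-0.1, -9.7, 3.9]
gripper_width: 0.0366
```

```bash
python3 look.py 14
python3 - <<'E'
import cv2,numpy as np
b=cv2.imread('pics/si14.png');w=cv2.imread('pics/w14.png');a=cv2.imread('pics/sc14.png')
cv2.imwrite('pics/q5.png',np.hstack([cv2.resize(b[150:220,270:350],(400,350),interpolation=cv2.INTER_CUBIC),cv2.resize(w[210:350,250:410],(400,350),interpolation=cv2.INTER_CUBIC)]))
E
```

```text
16.4 [0.5603 0.0461 0.1187] 0.036617269866341944 [-0.1  -9.67  3.92] [-1.802 -0.035 -0.006]
```

View pics/q5.png

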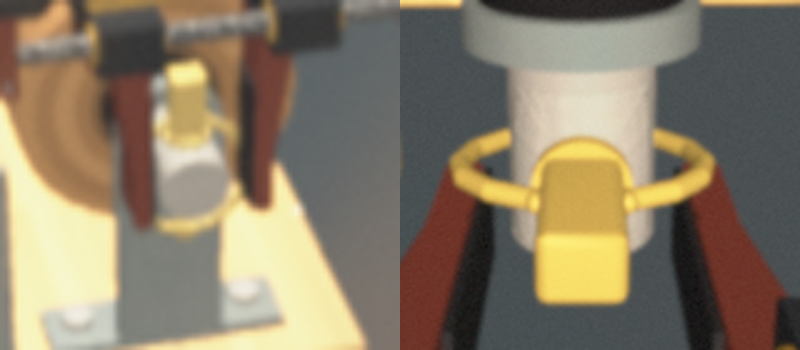

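View pics/z14.png

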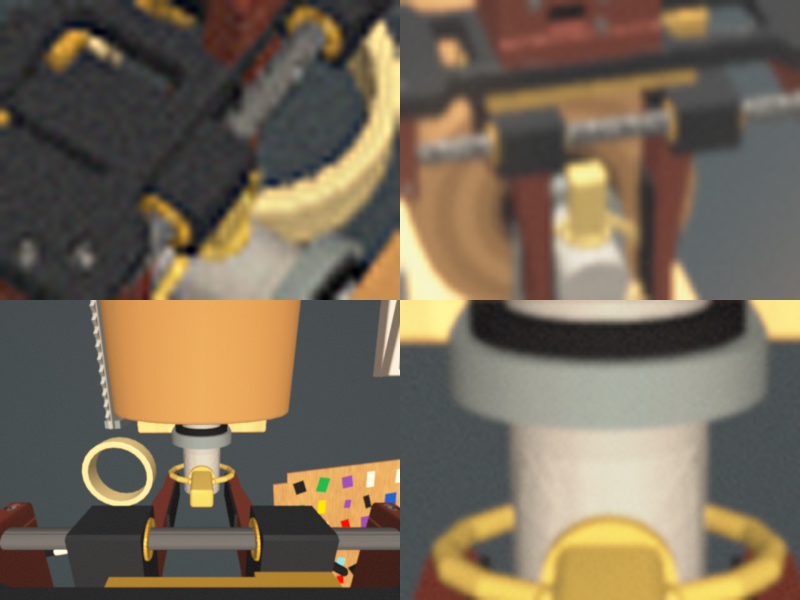

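Run:
```python
from h import *
s=read_state();u=np.array([-.079,-.997,0]);z=np.array([0,0,1.])
hx=np.array([.5614,.0618,.147])
for th in(1.1,1.2,1.3,1.42,1.5):
    e=u*np.cos(th)-z*np.sin(th);lat=np.cross(u,z)
    print(th,[np.round(proj('wrist',hx+.024*e+k*lat,s),1) for k in(-.024,.024)],'far side-view',np.round(proj('side',hx+.048*e),1),'headtop',np.round(proj('wrist',hx+.022*z,s),1),'side',np.round(proj('side',hx+.022*z),1))
print('shaft end top',proj('wrist',hx-.008*z+.016*u,s),'side bar end axis',proj('side',hx-.022*z+.016*u))
w=cv2.imread('pics/w14.png');b=cv2.imread('pics/si14.png')
cv2.imwrite('pics/q6.png',np.hstack([cv2.resize(b[150:210,285:345],(400,400),interpolation=cv2.INTER_CUBIC),cv2.resize(w[235:355,263:383],(400,400),interpolation=cv2.INTER_CUBIC)]))
```

```text
1.1 [array([371. , 291.5]), array([273.5, 291.2])] far side-view [310.  199.1] headtop [322.1 317.9] side [307.4 164.7]
1.2 [array([370.9, 286.6]), array([273.6, 286.3])] far side-view [309.4 198.6] headtop [322.1 317.9] side [307.4 164.7]
1.3 [array([370.9, 281.7]), array([273.6, 281.4])] far side-view [308.8 197.8] headtop [322.1 317.9] side [307.4 164.7]
1.42 [array([371. , 275.9]), array([273.5, 275.6])] far side-view [308.1 196.6] headtop [322.1 317.9] side [307.4 164.7]
1.5 [array([371.1, 272.2]), array([273.5, 271.9])] far side-view [307.6 195.6] headtop [322.1 317.9] side [307.4 164.7]
shaft end top (np.float64(322.16486426933255), np.float64(314.53630217742904)) side bar end axis (np.float64(309.3066197022684), np.float64(188.61927723714555))
```

View pics/q6.png

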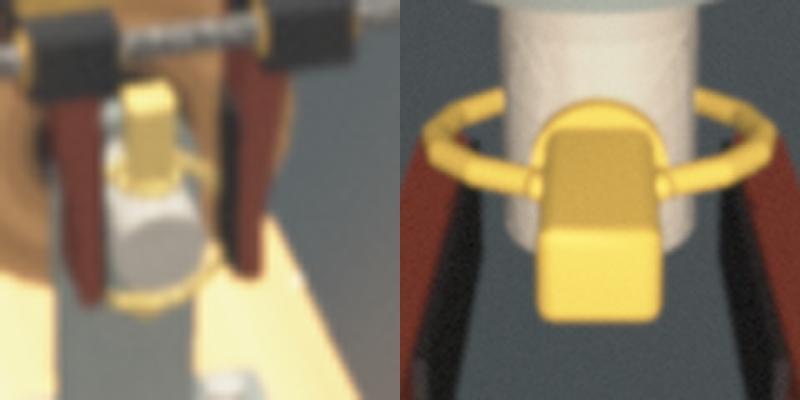

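The ring's sides sit at row 275.5, where 1.42 rad predicts 275.8, and the head is at its predicted place. So the ring is shut and the shaft hasn't slid. I'll back away along -y.

Call:
drive_tool:
  increments:
    - [0.42,[-0.0001,-0.002,0],0]
    - [0.42,[-0.0003,-0.004,0],0]
    - [0.42,[-0.001,-0.012,0],0]
    - [0.42,[-0.002,-0.025,0],0]
    - [0.42,[-0.004,-0.045,0],0]
    - [0.42,[-0.005,-0.06,0.01],0]
    - [0.42,[-0.005,-0.06,0.04],0]
    - [0.42,[-0.005,-0.06,0.07],0]
    - [0.42,[-0.005,-0.06,0.09],0]
    - [0.42,[-0.005,-0.06,0.09],0]
    - [0.42,[-0.005,-0.06,0.09],0]

```text
t: 17.47
eef_pos: [0.5557, -0.013, 0.2093]
tcp_rot: [0.733, 0.68, 0.001, 0.001]
force: [0.7, -0.2, 0.1]
gripper_width: 0.037
```

```bash
python3 look.py 15
python3 - <<'E'
from h import *
w=cv2.imread('pics/w15.png');b=cv2.imread('pics/si15.png');a=cv2.imread('pics/sc15.png')
r=lambda i,x,y,n:cv2.resize(i[y:y+n,x:x+n],(400,300),interpolation=cv2.INTER_CUBIC)
cv2.imwrite('pics/q7.png',np.vstack([np.hstack([cv2.resize(b[150:210,270:350],(400,300),interpolation=cv2.INTER_CUBIC),cv2.resize(a[240:300,345:425],(400,300),interpolation=cv2.INTER_CUBIC)]),np.hstack([cv2.resize(a,(400,300)),cv2.resize(w,(400,300))])]))
s=read_state();u=np.array([-.079,-.997,0]);z=np.array([0,0,1.]);hx=np.array([.5614,.0618,.147])
for th in(1.1,1.3,1.42):
    e=u*np.cos(th)-z*np.sin(th);lat=np.cross(u,z)
    print(th,'wrist',[np.round(proj('wrist',hx+.024*e+k*lat,s),1) for k in(-.024,.024)],'far side',np.round(proj('side',hx+.048*e),1),np.round(proj('wrist',hx+.048*e,s),1))
print(np.round(proj('wrist',hx+.022*z,s),1))
E
```

```text
17.4667 [ 0.5557 -0.013   0.2093] 0.03702504231942454 [ 0.67 -0.23  0.1 ] [-0.015  0.002  0.042]
1.1 wrist [array([360.3, 156. ]), array([290.4, 155.8])] far side [310.  199.1] [325.2 168.6]
1.3 wrist [array([360.3, 149.1]), array([290.5, 149. ])] far side [308.8 197.8] [325.2 156.1]
1.42 wrist [array([360.4, 144.9]), array([290.4, 144.7])] far side [308.1 196.6] [325.2 148.4]
[325.8 141.6]
```

View pics/q7.png

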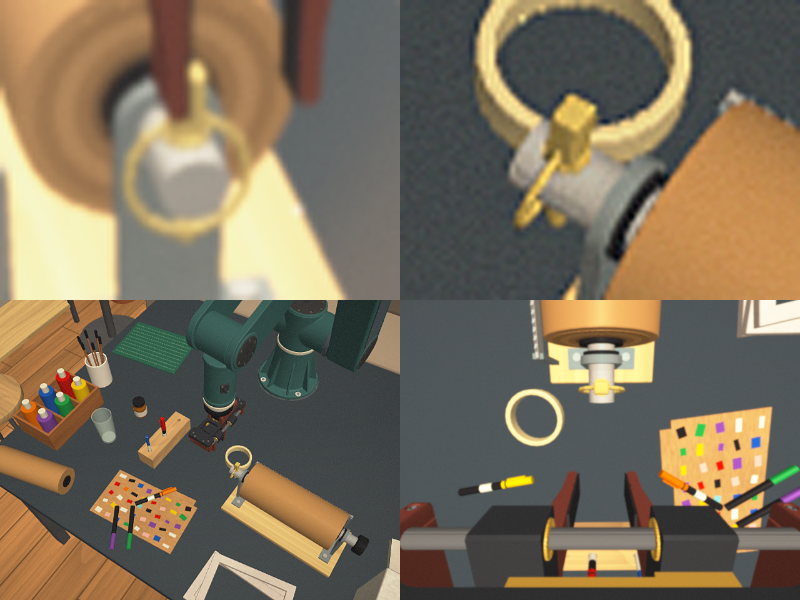

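Run:
```python
from h import *
u=np.array([-.079,-.997,0]);z=np.array([0,0,1.]);hx=np.array([.5614,.0618,.147]);lat=np.cross(u,z)
f=lambda p:((p[0]-345)*5,(p[1]-240)*5)
print('pin end',np.round(f(proj('scene',hx-.055*z))),'head',np.round(f(proj('scene',hx+.022*z))))
for th in(.9,1.0,1.1,1.2,1.3,1.42):
    e=u*np.cos(th)-z*np.sin(th)
    print(th,[np.round(f(proj('scene',hx+a*e+k*lat))) for a,k in((.048,0),(.024,-.024),(.024,.024),(.041,.017),(.041,-.017))])
a=cv2.imread('pics/sc15.png');w=cv2.imread('pics/w15.png')
cv2.imwrite('pics/q8.png',np.hstack([cv2.resize(a[250:300,355:405],(400,400),interpolation=cv2.INTER_CUBIC),cv2.resize(w[110:190,285:365],(400,400),interpolation=cv2.INTER_CUBIC)]))
```

```text
pin end [154. 214.] head [170. 110.]
0.9 [array([ 93., 152.]), array([ 93., 191.]), array([163., 103.]), array([127., 120.]), array([ 78., 182.])]
1.0 [array([101., 161.]), array([ 97., 196.]), array([167., 107.]), array([134., 127.]), array([ 85., 189.])]
1.1 [array([109., 170.]), array([101., 200.]), array([172., 112.]), array([142., 135.]), array([ 92., 197.])]
1.2 [array([118., 178.]), array([106., 205.]), array([176., 116.]), array([150., 142.]), array([100., 204.])]
1.3 [array([128., 186.]), array([111., 209.]), array([181., 120.]), array([158., 149.]), array([108., 211.])]
1.42 [array([140., 195.]), array([117., 213.]), array([187., 125.]), array([168., 156.]), array([119., 219.])]
```

View pics/q8.png

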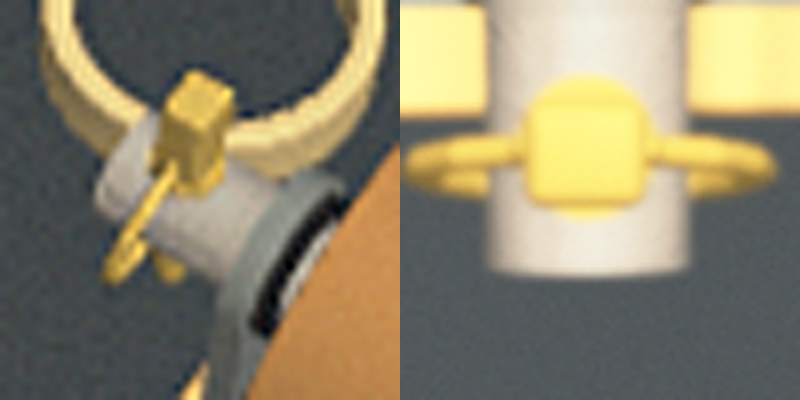

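Run:
```python
from h import *
s=read_state();print(s['t'],s['force'].round(2),np.abs(s['joint_velocities']).max())
print(ticket.sign_off())
```

```text
17.6167 [-0.84  0.16  0.46] 0.006808301782404855
the job is handed in; nothing more can be done
None
```

The linchpin is in the shaft's cross-hole and fully home, its ring is shut around the bar, and I handed the job in at 17.6 s. The sign-off gives no verdict, so this rests on my own checks.

- **Insertion:** I gripped the head by its upper half and lined the pin up over the hole using all three cameras. It went in with no more than about 2 N until the shoulder seated. At the seat I read 8.6 N, with the tool at 152.7 mm against an expected 153 mm. The ring was still open when I let go.
- **Ring:** I straddled the bar with the fingers and pushed the ring down and in along its arc until the force rose to about 10 N at the stop.
- **Ring angle:** In both the wrist and scene views, the ring's sides and lower wire are within 2–3 px of where 1.42 rad puts them.
- **Final state:** The pin's head and lower end are where a fully home pin should be. The gripper is clear and still, and the last scene view shows the other things where they started (judged by eye).
- **Disagreements:** At the final push the tool reading moved about 1.8 mm while the pictures showed no change. The pin was still at its predicted position, so I don't think the shaft slid. My position readings from the different cameras differed by up to about 4 mm, so I trusted the wrist close-ups and contact force for the last fit.

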